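Set the contact tester, then probe two test points on a lead-frame carrier

TASK

Turn the tester's knob until its needle stands on the green mark. Then take the spring-tipped probe and touch its pin gently, for about half a second each, to the gold centre of the red test point and after that of the blue one, without touching the black one. Finally hang the probe upright in its fork again, with the needle still on the mark and the carrier stack, jar and mouse left where they are.

Things in the scene. Friction and masses are not known exactly. Their poses are not given: they have to be found in the camera images.
- tester: grey instrument box fixed to the bench, 200 (x) x 140 (y) x 55 mm high. Origin: centre of its underside. On its flat top: the black knob on the -x part, and a white round dial of 116 mm diameter on the +x part, centred 30 mm to +x of the box centre
- knob (a joint): angle of the tester's knob, rad, 0 to 3.2; grows when turned clockwise seen from above; stays where it is left (friction 0.03 N m). At 0 the knob's grip bar lies along the tester's x axis; at value q the bar is turned clockwise by q
- knob_grip (a point): point on the knob's vertical axis at the height to grip: 55 mm to -x of the tester's centre, 37 mm above the box top (z 92 mm). The grip bar is 42 mm long, 14 mm thick; it runs from 8 mm over to 38 mm over the round skirt's underside (skirt 44 mm across), top at z 99 mm. Its orientation turns with the knob, x along the bar
- needle (a joint): angle of the red needle, rad, always half the knob angle; grows clockwise seen from above. At 0 the needle points 0.8 rad to the left (counter-clockwise) of the tester's +x axis. It cannot be pushed, only the knob moves it
- needle_tip (a point): end of the thin red needle, 48 mm from its pivot, the dial centre. x axis along the needle, outward
- mark_point (a point): middle of the green mark on the dial at the needle tip's radius (48 mm from the dial centre); the mark is a green bar 14 mm long and 8 mm wide, lying radially. The needle always starts counter-clockwise of it, so the knob must go clockwise by 0.6 to 1.7 rad. x axis radial, outward
- holder: dark work holder fixed to the bench, 200 x 140 x 30 mm, with a perforated aluminium lead-frame carrier (130 x 120 mm) on it, carrier top at z 42 mm. Origin: centre of the underside. The three round test points lie on the carrier, in any arrangement, about 70 mm apart
- point_red: red test point fixed on the carrier: flat red disc 24 mm across with a gold (brass) button in its centre, 12 mm across, that stands 4 mm over the carrier. Only the gold button counts. Origin: centre of its underside (z 42 mm); gold top at z 46 mm
- point_blue: the same with a blue disc
- point_black: the same with a black disc: not to be touched
- rest: grey forked rest fixed to the bench, base 100 x 90 mm. Two level prongs along its x axis, 70 mm long (x -35 to +35 mm), 14 mm wide, 8 mm thick, with a 22 mm gap between them; their tops are at z 90 mm. Open towards its -x, a post closes the +x end from x 35 mm on. Origin: centre under the prongs, at bench height
- rest_seat (a point): point midway between the prongs at the height of their tops (z 90 mm), where the probe's axis belongs when it hangs
- probe: loose hand probe, 100 g, 135 mm long, hanging upright in the rest: orange round handle 24 mm across (61 to 135 mm above the pin's end), black collar 40 mm across (55 to 61 mm) that rests on the prongs, steel barrel 12 mm across (12 to 55 mm), brass pin 5 mm across. Origin: the free end of the extended pin, z up along the axis; hanging, the origin is at z 35 mm
- probe_pin: the brass spring pin with its round end at the probe's lower end. It yields into the barrel by up to 8 mm: 1.5 N at the start, 3.9 N when fully in, then it is solid. Origin: its free end
- probe_tip (a point): free end of the brass pin (moves with the pin)
- probe_grip (a point): point on the axis of the orange handle, 100 mm above the end of the extended pin: where to grip, from above, any yaw
- carriers: loose stack of four aluminium lead-frame carriers, 90 x 150 x 40 mm, 0.9 kg. Bystander. Origin: centre of the underside
- jar: loose amber jar with blue cap, 52 mm across, 70 mm high. Bystander. Origin: centre of the underside
- mouse: black computer mouse, 105 x 60 x 32 mm, loose. Bystander. Origin: centre of the underside
Mind the look-alikes: they are no part of the job. What is shaped like the tester but pink or purple is not meant.

How it is judged:
By the outcome, as a careful person would: the job done as asked, in the order asked, and still so for the second after the job is handed in, with the robot touching nothing.
It also fails if it takes over 58 s, if anything falls off the work surface, if the arm or the gripper's body presses on something with over 40 N, if the wrist force passes 120 N, or if a joint passes its speed limit or range.

ROBOT

A 6-joint arm with a two-finger parallel gripper is mounted at the origin on the work surface. World frame = base frame: x ahead of the robot, y to its left, z up, the work surface at z = 0. Lengths are in m, angles in rad, forces in N, time in s.
With the tool pointing down it reaches from about 0.25 to 0.775 m from the base axis. Payload 4 kg.
Tool frame: the origin (TCP) lies midway between the tips of the shut fingers; the grasp point (between the pads) lies 19 mm behind it; z points along the fingers, y is the line along which they close (so a half turn about z gives the same grasp; the last joint's range is limited). The gripper opens to 85 mm and grips with 20 to 120 N. Pads are 22 mm wide; open, the fingers measure 114 mm over their backs; the gripper's body (76 mm by 85 mm) begins 54 mm behind the grasp point. The pads swing forward as they close: fully open they stand 13 mm farther back than shut.
Start: joints at [-1.396, 0.087, 1.371, -0, 1.684, -0.103], TCP at [0.151, -0.529, 0.231] pointing down, gripper open.
Joint ranges: [-3.1, 3.1], [-0.76, 2.03], [0.27, 2.55], [-1.08, 4.22], [0.17, 2.65], [-2.57, 2.57]. Speed limits (rad/s): [2.79, 2.79, 3.14, 3.14, 3.14, 3.14].

INTERFACE

Orientations are given as a 3x3 rotation matrix whose columns are the frame's x, y, z axes.
In Python, from workcell import r gives the robot as it stands. The module is installed in compiled form; this text tells all that it offers.
- The arm moves only by the shell command python3 -m creep 'ROWS' [OPENING] [FORCE]. ROWS is JSON, a list of rows, each an object of numbers: "x", "y", "z": the shift along the tool's x, y, z as a fraction of full scale; "spin": the turn about the tool's z as a fraction of full scale. A call has 1 to 20 rows; each row shifts and turns the commanded pose from where the row before left it, along the tool's axes as they then stand; what a row does not reach is not made up. Full scale, the value 1, is 0.025 m for a shift and 4 degrees for a turn. A row lasts 1/8 s, in which the tool goes at most 62.5 mm and 10.7 degrees, less where a joint would pass 70% of its speed; a pose out of reach is approached as far as the arm can. A call with a number of a shift or a turn outside -1 to 1 is refused whole. A call with a gripper value outside its range is refused whole. OPENING is the closure, from 0 (fully open) to 1 (shut), set as the call begins (- or left out, the last holds). The fingers move at their own pace and stop on an object; FORCE is the grip in N (left out, the last holds). Time passes only in rows, so rows that do not move let the fingers close. It gives the time, the measured TCP pose, the force, the opening and the grip force at its end, in the units of the state.
- r.state(): the state, without advancing time (a new reading comes with each control period).
- r.capture(name): name is "scene" or "side" or "wrist"; returns a dict with "frame" (384x512x3 uint8, blue, green, red), "depth" (384x512 float32, m along the optical axis (not along the pixel's ray), 0 where there is no reading), "mtx" (3x3 intrinsics, pixels), "R" (3x3) and "t" (3): a world point X has camera coordinates R X + t; the wrist camera has in their place "mount" (4x4, takes a point from camera to tool coordinates, whose origin is the TCP and whose axes are the flange's). Camera axes: x right, y down, z forward; pixel columns grow to the right and rows downward; lengths in m; the calibration is good to about 2 mm. A picture is of the moment at which its call begins: read the wrist's pose just before it.
- r.sign_off(): hands the job in; it is judged then, once.
The state is a dict: "time_s": time; "joint_pos": joint angles; "joint_vel": joint speeds; "joint_efforts": joint torques, N m; "tool_pos": TCP position; "ee_rot": TCP orientation; "wrist_force": force on the tool from outside, world axes, zero at the start; "moment": the same for the moment, N m; "width": finger opening in m; "finger_force": force on a finger pad.
Only numpy, scipy, OpenCV 4.12 (cv2) and the standard library are available. Lean on these libraries where they do the work, as an engineer would, in place of code of your own. Each camera call takes 0.05 s, during which the arm holds its last target. There are 200 camera calls.

## Working session

There is one attempt and no reset: what is moved stays moved. The work goes in short steps, Python scripts to look and compute and a shell command to move; the robot and the scene stay as the last step left them, time stands still between calls to the robot, and variables do not carry over. Pictures are saved under pics/ and viewed, at most 13 in all, crops included, and the job is handed in when it is done.

```bash
mkdir -p pics; cat > h.py <<'E'
import numpy as np, cv2
from workcell import r
def world(c,u,v,z=None):
    K=c["mtx"];d=np.array([(u-K[0,2])/K[0,0],(v-K[1,2])/K[1,1],1])
    R,t=np.array(c["R"]),np.array(c["t"]);o=-R.T@t;w=R.T@d
    if z is None: return o+w*c["depth"][int(v),int(u)]
    return o+w*(z-o[2])/w[2]
def wristcal(c,s):
    M=np.array(c["mount"]);T=np.eye(4);T[:3,:3]=s["ee_rot"];T[:3,3]=s["tool_pos"]
    W=np.linalg.inv(T@M);c["R"]=W[:3,:3];c["t"]=W[:3,3];return c
E
python3 - <<'E'
from h import *
import pickle
s=r.state();print({k:np.round(v,3).tolist() for k,v in s.items()})
D={}
for n in("scene","side"):
    c=r.capture(n);D[n]=c;cv2.imwrite(f"pics/{n}0.png",cv2.resize(c["frame"],(800,600),interpolation=cv2.INTER_CUBIC))
    print(n,np.round(-np.array(c["R"]).T@c["t"],3),np.round(c["mtx"],1).tolist())
pickle.dump(D,open("d.pkl","wb"))
E
```

```text
{'time_s': 0.0, 'joint_pos': [-1.396, 0.088, 1.372, -0.0, 1.684, -0.103], 'joint_vel': [0.001, 0.001, -0.0, 0.0, -0.002, -0.001], 'joint_efforts': [0.0, -35.187, -31.327, 0.0, 0.011, 0.0], 'tool_pos': [0.151, -0.528, 0.23], 'ee_rot': [[0.962, 0.274, -0.0], [0.274, -0.962, 0.002], [0.0, -0.002, -1.0]], 'wrist_force': [-0.632, 0.601, -0.167], 'moment': [0.019, 0.03, -0.02], 'finger_force': 0.0, 'width': 0.086}
scene [0.792 0.302 0.901] [[382.8, 0.0, 250.2], [0.0, 382.8, 193.7], [0.0, 0.0, 1.0]]
side [0.454 0.718 0.807] [[400.9, 0.0, 259.7], [0.0, 400.9, 200.3], [0.0, 0.0, 1.0]]
```

View pics/scene0.png

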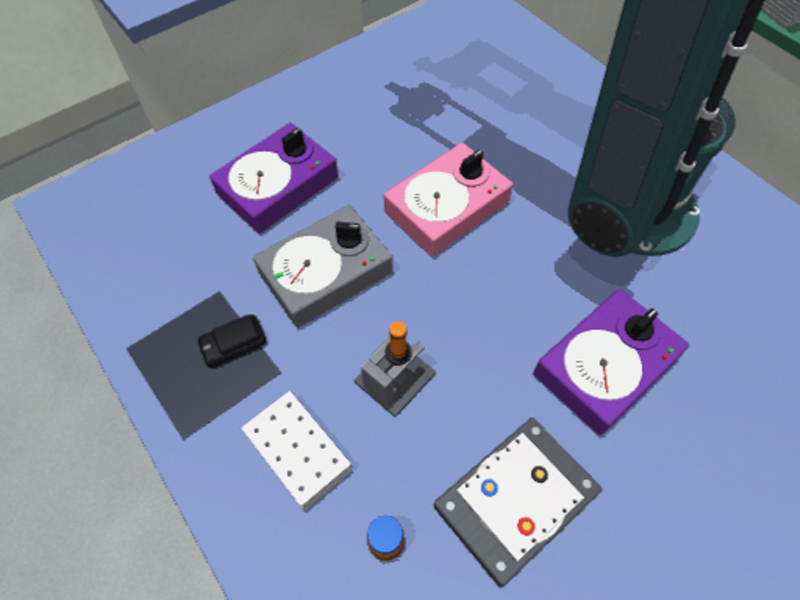

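View pics/side0.png

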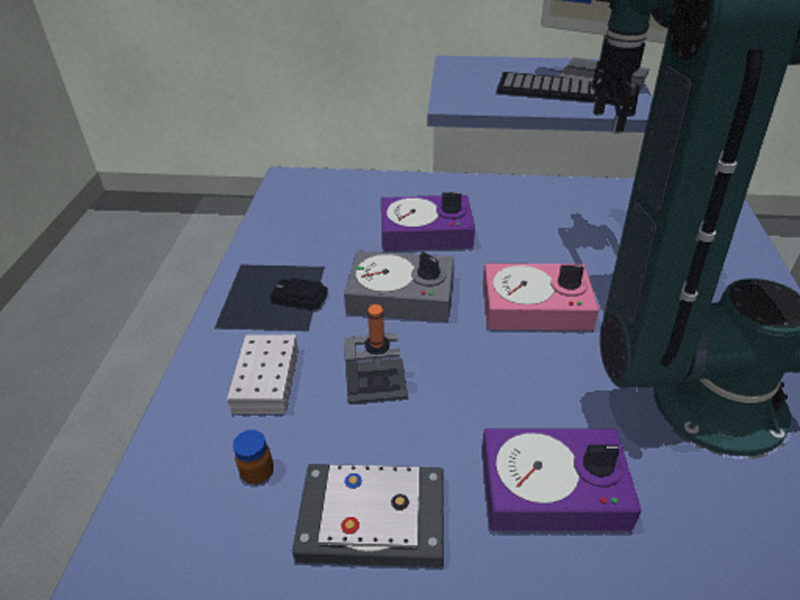

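The grey tester is the only grey one in view: in the scene picture its knob is at (348,235), dial at (307,264), needle tip at (292,283) and green mark at (280,276).
- **Tester look-alikes:** purple at (275,175), pink at (448,195) and purple at (612,360).
- **Probe:** orange, at (398,340), in the fork.
- **Test points:** red (526,526), blue (489,488) and black (540,474).

Now measuring these, with one close crop of the tester.

```bash
cat > m.py <<'E'
from h import *
import pickle
D=pickle.load(open("d.pkl","rb"))
def blob(c,mask,box):
    m=np.zeros(mask.shape,np.uint8);a,b,x,y=box;m[b:y,a:x]=mask[b:y,a:x]
    n,l,st,ce=cv2.connectedComponentsWithStats(m);i=1+np.argmax(st[1:,4]);return ce[i],st[i,4]
f=1.5625
# boxes: (scene, side) in 800 px
B={"dial":((265,225,350,300),(350,250,420,295)),"green":((265,262,300,290),(350,260,372,275)),
"red":((510,510,545,542),(335,512,365,540)),"blue":((475,475,505,500),(340,470,365,492)),"goldblack":((525,460,555,488),(388,490,412,512)),
"goldred":((510,510,545,542),(335,512,365,540)),"goldblue":((475,475,505,500),(340,470,365,492)),"orange":((380,315,415,362),(362,300,390,350))}
Z={"dial":.056,"green":.057,"red":.044,"blue":.044,"orange":.133}
for k,bb in B.items():
  for n,b in zip(("scene","side"),bb):
    c=D[n];h=cv2.cvtColor(c["frame"],cv2.COLOR_BGR2HSV);H,S,V=[h[...,i].astype(int) for i in range(3)]
    m={"dial":(S<40)&(V>150),"green":(H>45)&(H<75)&(S>120),"red":((H<6)|(H>172))&(S>150),"blue":(H>100)&(H<125)&(S>150),"orange":(H>4)&(H<18)&(S>150)}.get(k,(H>12)&(H<32)&(S>80)&(V>110))
    if k=="dial": m|=(S>80)&(V>90)&((H<8)|(H>172)|((H>45)&(H<75)))
    try:
      p,a=blob(c,m,[int(v/f) for v in b]);print(k,n,np.round(p,1),a,np.round(world(c,*p,Z.get(k,.046)),4))
    except Exception as e: print(k,n,e)
E
python3 m.py; python3 - <<'E'
from h import *
import pickle
c=pickle.load(open("d.pkl","rb"))["scene"]["frame"]
a=cv2.resize(c[125:215,155:260],None,fx=5,fy=5,interpolation=cv2.INTER_CUBIC)
b=cv2.resize(c[195:270,220:285],None,fx=4,fy=6,interpolation=cv2.INTER_CUBIC)
o=np.zeros((450,800,3),np.uint8);o[:450,:525]=a;o[:450,530:790]=b;cv2.imwrite("pics/crop.png",o)
E
```

```text
dial scene [195.9 169. ] 1291 [ 0.5841 -0.2388  0.056 ]
dial side [246.4 174.1] 634 [ 0.5816 -0.2437  0.056 ]
green scene [177.9 175.9] 12 [ 0.6335 -0.2484  0.057 ]
green side [230. 171.] 5 [ 0.6334 -0.2543  0.057 ]
red scene [336.2 336.8] 53 [0.5726 0.2926 0.044 ]
red side [224. 336.] 55 [0.5707 0.2894 0.044 ]
blue scene [312.6 311.9] 40 [0.5784 0.2238 0.044 ]
blue side [225.9 307.4] 40 [0.5769 0.2208 0.044 ]
goldblack scene [345.  302.8] 31 [0.5088 0.2518 0.046 ]
goldblack side [255.4 320. ] 25 [0.509  0.2481 0.046 ]
goldred scene [336.5 336.1] 27 [0.5716 0.2921 0.046 ]
goldred side [223.7 335.1] 24 [0.5715 0.2887 0.046 ]
goldblue scene [312.8 311.4] 21 [0.578  0.2234 0.046 ]
goldblue side [225.8 306.6] 16 [0.5772 0.22   0.046 ]
orange scene [254.3 217.5] 210 [ 0.5684 -0.0014  0.133 ]
orange side [240.3 210.9] 83 [0.5675 0.0027 0.133 ]
```

View pics/crop.png

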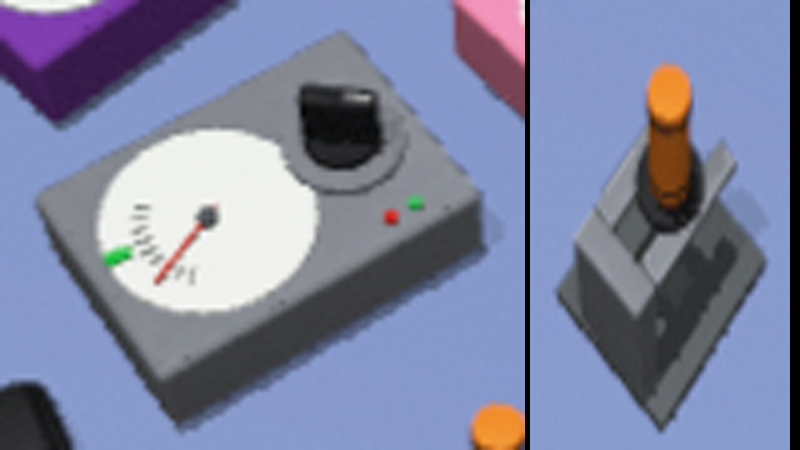

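The crop shows the right tester: grey, needle from hub (207,216) to (158,282), green mark at (117,257), knob bar top at (340,97). The right half shows the probe hanging in the fork, with the closed post end towards the lower left. Next, the frames in world coordinates.

```bash
python3 - <<'E'
from h import *
import pickle
c=pickle.load(open("d.pkl","rb"))["scene"]
P=lambda u,v,z:world(c,155+u/5-.4,125+v/5-.4,z)[:2]
A=lambda d:np.degrees(np.arctan2(d[1],d[0]))
a,b,e,g=P(40,203,.055),P(340,32,.055),P(160,378,.055),P(480,198,.055)
print("corners",a,b,e,g,"x dirs",A(a-b),A(e-g),"centre",(a+b+e+g)/4)
hub=P(207,216,.058);tip=P(158,282,.058);mk=P(117,257,.0565)
print("hub",hub,"needle",A(tip-hub),"mark",A(mk-hub), np.linalg.norm(tip-hub),np.linalg.norm(mk-hub))
Q=lambda u,v,z:world(c,220+(u-530)/4-.4,195+v/6-.4,z)[:2]
print("prong dir",A(Q(655,285,.09)-Q(735,160,.09)),A(Q(610,218,.09)-Q(648,140,.09)),"probe top",Q(670,88,.170))
s=r.state();R=s["ee_rot"];k=(a+b+e+g)/4
print("tool xy delta to tester:",np.array(R).T@np.r_[k-np.array(s["tool_pos"][:2]),0.])
w=r.capture("wrist");print(np.round(w["mount"],3).tolist(),w["mtx"].tolist())
E
```

```text
corners [ 0.64822428 -0.30348275] [ 0.45475003 -0.30209564] [ 0.65337818 -0.17401465] [ 0.45898148 -0.16436532] x dirs -0.4107715686363504 -2.841676492136407 centre [ 0.55383349 -0.23598959]
hub [ 0.58218179 -0.24063517] needle 24.437598771995678 mark -8.581438630531686 0.046614192057922506 0.051765759855537996
prong dir 11.451583552187019 20.02729308697693 probe top [ 0.56695362 -0.00215159]
tool xy delta to tester: [ 4.67828227e-01 -1.70701640e-01  4.47288927e-04]
[[0.0, -0.948, -0.318, 0.08], [1.0, 0.0, -0.0, 0.001], [0.0, -0.318, 0.948, -0.142], [0.0, 0.0, 0.0, 1.0]] [[296.55448980094485, 0.0, 257.30562609499987], [0.0, 296.55448980094485, 189.98357012150046], [0.0, 0.0, 1.0]]
```

```bash
R='{"x":0.97,"y":-0.435}'; python3 -m creep '[{"x":0.97,"y":-0.435},{"x":0.97,"y":-0.435},{"x":0.97,"y":-0.435},{"x":0.97,"y":-0.435},{"x":0.97,"y":-0.435},{"x":0.97,"y":-0.435},{"x":0.97,"y":-0.435},{"x":0.97,"y":-0.435},{"x":0.97,"y":-0.435},{"x":0.97,"y":-0.435},{"x":0.97,"y":-0.435},{"x":0.97,"y":-0.435},{"x":0.97,"y":-0.435},{"x":0.97,"y":-0.435},{"x":0.97,"y":-0.435},{"x":0.97,"y":-0.435},{"x":0.97,"y":-0.435},{"spin":-1},{"spin":-1},{"spin":-1}]'
python3 -m creep '[{"spin":-1},{"spin":-1},{"spin":-1},{"spin":-1},{"spin":-1},{"spin":-1},{"spin":-1},{"spin":-1},{"spin":-1},{"spin":-1},{"spin":-1},{"spin":-1},{"spin":-1},{"spin":-1},{"spin":-1},{"spin":-1},{"spin":-1},{"spin":-1},{"spin":-1},{"spin":-1}]'
python3 -m creep '[{"spin":-1},{"spin":-1},{"spin":-1},{"spin":-1},{"spin":-1},{"spin":-1},{"spin":-1},{}]'
python3 - <<'E'
from h import *
import pickle
s=r.state();c=wristcal(r.capture("wrist"),s);pickle.dump((s,c),open("w1.pkl","wb"))
cv2.imwrite("pics/w1.png",cv2.resize(c["frame"],(800,600),interpolation=cv2.INTER_CUBIC))
E
```

```text
validation failed for argument at $[0]...
validation failed for argument at $[0]...
validation failed for argument at $[0]...
```

View pics/w1.png

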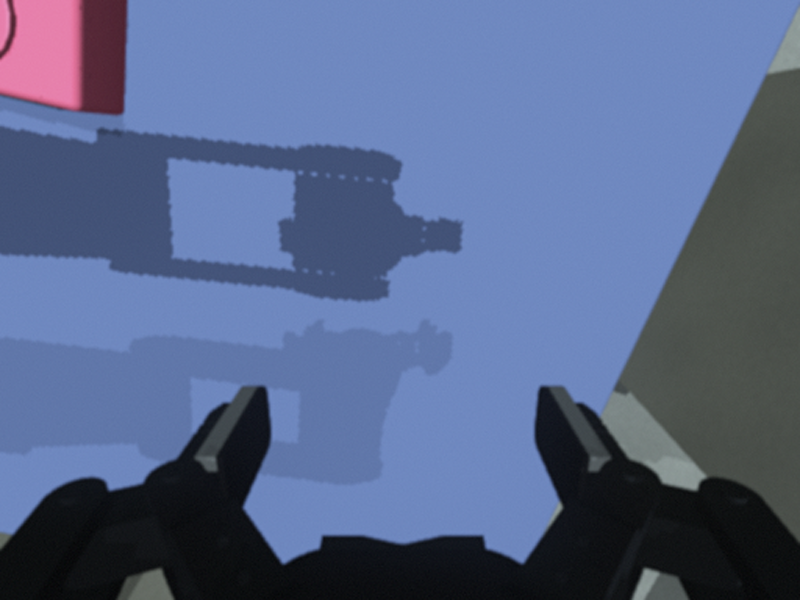

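The arm did not move: the rows were refused, probably because every row needs all four keys. This picture is just the start pose, with the fingers at (250,450) and (560,450) and the pink look-alike top left.

```bash
python3 -m creep '[{"x":0.97,"y":-0.435,"z":0,"spin":0},{"x":0.97,"y":-0.435,"z":0,"spin":0},{"x":0.97,"y":-0.435,"z":0,"spin":0},{"x":0.97,"y":-0.435,"z":0,"spin":0},{"x":0.97,"y":-0.435,"z":0,"spin":0},{"x":0.97,"y":-0.435,"z":0,"spin":0},{"x":0.97,"y":-0.435,"z":0,"spin":0},{"x":0.97,"y":-0.435,"z":0,"spin":0},{"x":0.97,"y":-0.435,"z":0,"spin":0},{"x":0.97,"y":-0.435,"z":0,"spin":0},{"x":0.97,"y":-0.435,"z":0,"spin":0},{"x":0.97,"y":-0.435,"z":0,"spin":0},{"x":0.97,"y":-0.435,"z":0,"spin":0},{"x":0.97,"y":-0.435,"z":0,"spin":0},{"x":0.97,"y":-0.435,"z":0,"spin":0},{"x":0.97,"y":-0.435,"z":0,"spin":0},{"x":0.97,"y":-0.435,"z":0,"spin":0},{"x":0,"y":0,"z":0,"spin":-1},{"x":0,"y":0,"z":0,"spin":-1},{"x":0,"y":0,"z":0,"spin":-1}]'
```

```text
time_s: 2.7
tool_pos: [0.4965, -0.2379, 0.2309]
ee_rot: [[0.882, 0.471, -0.001], [0.471, -0.882, 0.0], [-0.0, -0.001, -1.0]]
wrist_force: [-0.6, 0.5, -0.9]
width: 0.0856
finger_force: 0.0
```

```bash
python3 -m creep '[{"x":0,"y":0,"z":0,"spin":-1},{"x":0,"y":0,"z":0,"spin":-1},{"x":0,"y":0,"z":0,"spin":-1},{"x":0,"y":0,"z":0,"spin":-1},{"x":0,"y":0,"z":0,"spin":-1},{"x":0,"y":0,"z":0,"spin":-1},{"x":0,"y":0,"z":0,"spin":-1},{"x":0,"y":0,"z":0,"spin":-1},{"x":0,"y":0,"z":0,"spin":-1},{"x":0,"y":0,"z":0,"spin":-1},{"x":0,"y":0,"z":0,"spin":-1},{"x":0,"y":0,"z":0,"spin":-1},{"x":0,"y":0,"z":0,"spin":-1},{"x":0,"y":0,"z":0,"spin":-1},{"x":0,"y":0,"z":0,"spin":-1},{"x":0,"y":0,"z":0,"spin":-1},{"x":0,"y":0,"z":0,"spin":-1},{"x":0,"y":0,"z":0,"spin":-1},{"x":0,"y":0,"z":0,"spin":-1},{"x":0,"y":0,"z":0,"spin":-1}]'
python3 -m creep '[{"x":0,"y":0,"z":0,"spin":-1},{"x":0,"y":0,"z":0,"spin":-1},{"x":0,"y":0,"z":0,"spin":-1},{"x":0,"y":0,"z":0,"spin":-1},{"x":0,"y":0,"z":0,"spin":-1},{"x":0,"y":0,"z":0,"spin":-1},{"x":0,"y":0,"z":0,"spin":-1},{"x":0,"y":0,"z":0,"spin":-0.6},{"x":0,"y":0,"z":0,"spin":0}]'
python3 - <<'E'
from h import *
import pickle
s=r.state();c=wristcal(r.capture("wrist"),s);pickle.dump((s,c),open("w1.pkl","wb"))
cv2.imwrite("pics/w2.png",cv2.resize(c["frame"],(800,600),interpolation=cv2.INTER_CUBIC))
E
```

```text
time_s: 5.2
tool_pos: [0.4964, -0.238, 0.231]
ee_rot: [[-0.31, 0.951, -0.001], [0.951, 0.31, 0.0], [0.0, -0.0, -1.0]]
wrist_force: [0.2, 0.3, 0.9]
width: 0.0853
finger_force: 0.0
time_s: 6.32
tool_pos: [0.4965, -0.238, 0.231]
ee_rot: [[-0.747, 0.665, -0.0], [0.665, 0.747, 0.0], [0.0, -0.0, -1.0]]
wrist_force: [0.2, 0.4, 0.8]
width: 0.0855
finger_force: 0.0
```

View pics/w2.png

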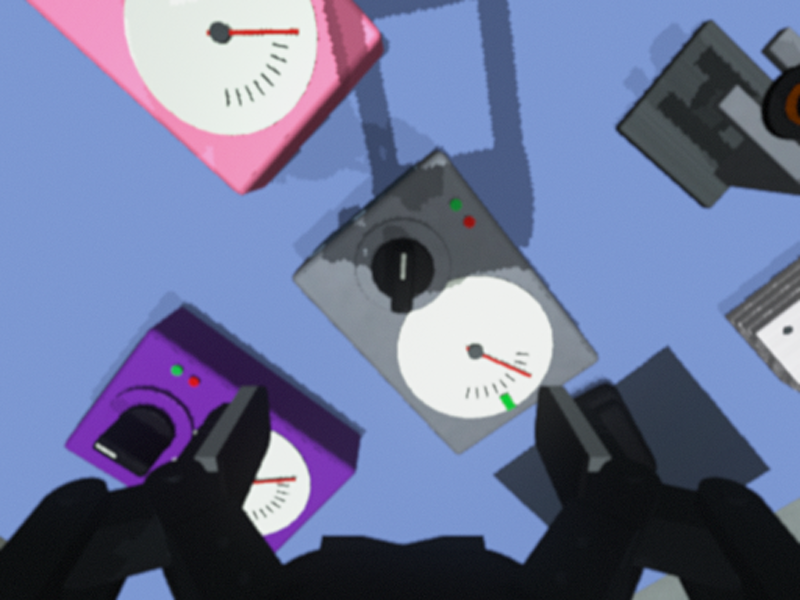

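The wrist picture shows the grey tester with hub (475,351), needle tip (529,376), mark (508,402), knob pointer line (403,253–278), and the bar about vertical, so it lies along tool x. The mouse lies behind the right finger.

```bash
python3 - <<'E'
from h import *
import pickle
s,c=pickle.load(open("w1.pkl","rb"))
P=lambda u,v,z:world(c,u/1.5625,v/1.5625,z)[:2]
A=lambda d:np.degrees(np.arctan2(d[1],d[0]))
C=[P(*p,.055) for p in((294,277),(441,150),(597,357),(459,453))]
print("x dir",A(C[2]-C[1]),A(C[3]-C[0]),"ydir+90",A(C[1]-C[0])-90,A(C[2]-C[3])-90,"centre",sum(C)/4)
hub=P(475,351,.059);tip=P(529,376,.058);mk=P(508,402,.056)
print("hub",hub,"needle",A(tip-hub),"mark",A(mk-hub),np.linalg.norm(tip-hub),np.linalg.norm(mk-hub))
print("knob line",P(403,265,.099),A(P(403,278,.099)-P(403,253,.099)),"tool x",A(np.array(s["ee_rot"])[:2,0]))
h=cv2.cvtColor(c["frame"],cv2.COLOR_BGR2HSV);m=(h[...,0]>45)&(h[...,0]<75)&(h[...,1]>120);m[:240]=0;m[265:]=0
y,x=np.nonzero(m);print(x.mean()*1.5625,y.mean()*1.5625,len(x),A(P((x.mean()+.3)*1.5625,(y.mean()+.3)*1.5625,.056)-hub))
print(s["joint_pos"])
E
```

```text
x dir -2.4522047613383715 -2.0594426951485656 ydir+90 -1.6000770389031516 -1.2085067364077418 centre [ 0.54957757 -0.23992693]
hub [ 0.58043267 -0.24237185] needle 21.542762221581356 mark -9.438500699628928 0.04737302401019199 0.053340972537062104
knob line [ 0.48772589 -0.23170305] -41.66487462222346 tool x 138.2883903278393
507.1659482758621 401.40086206896547 58 -9.639717461969067
[-5.49995871e-01  8.89160762e-02  1.36944966e+00 -9.19296040e-05
  1.68370467e+00 -1.39279765e+00]
```

```bash
python3 -m creep '[{"x":0.03,"y":-0.05,"z":1,"spin":0},{"x":0,"y":0,"z":1,"spin":0},{"x":0,"y":0,"z":1,"spin":0},{"x":0,"y":0,"z":1,"spin":0},{"x":0,"y":0,"z":1,"spin":0},{"x":0,"y":0,"z":1,"spin":0},{"x":0,"y":0,"z":0.25,"spin":0}]' 0.5
python3 -m creep '[{"x":0,"y":0,"z":0,"spin":0},{"x":0,"y":0,"z":0,"spin":0},{"x":0,"y":0,"z":0,"spin":0},{"x":0,"y":0,"z":0,"spin":0},{"x":0,"y":0,"z":0,"spin":0}]' 1 30
```

```text
time_s: 7.25
tool_pos: [0.4939, -0.2378, 0.0729]
ee_rot: [[-0.747, 0.665, -0.004], [0.665, 0.747, 0.002], [0.004, -0.001, -1.0]]
wrist_force: [-0.1, -0.6, 0.0]
width: 0.0427
finger_force: 0.0
time_s: 7.88
tool_pos: [0.4962, -0.2382, 0.0763]
ee_rot: [[-0.747, 0.665, 0.003], [0.665, 0.747, 0.0], [-0.002, 0.002, -1.0]]
wrist_force: [2.4, 4.8, 4.0]
width: 0.0135
finger_force: 33.4
```

```bash
python3 -m creep '[{"x":0,"y":0,"z":0,"spin":1},{"x":0,"y":0,"z":0,"spin":1},{"x":0,"y":0,"z":0,"spin":1},{"x":0,"y":0,"z":0,"spin":1},{"x":0,"y":0,"z":0,"spin":1},{"x":0,"y":0,"z":0,"spin":1},{"x":0,"y":0,"z":0,"spin":1},{"x":0,"y":0,"z":0,"spin":1},{"x":0,"y":0,"z":0,"spin":1},{"x":0,"y":0,"z":0,"spin":1},{"x":0,"y":0,"z":0,"spin":1},{"x":0,"y":0,"z":0,"spin":1},{"x":0,"y":0,"z":0,"spin":1},{"x":0,"y":0,"z":0,"spin":1},{"x":0,"y":0,"z":0,"spin":1},{"x":0,"y":0,"z":0,"spin":0}]'
python3 - <<'E'
from h import *
import pickle
s=r.state();c=wristcal(r.capture("wrist"),s);d=r.capture("scene");e=r.capture("side");pickle.dump((s,c,d,e),open("w2.pkl","wb"))
o=np.zeros((600,800,3),np.uint8);o[:384,:512]=c["frame"]
o[:384,520:800]=cv2.resize(e["frame"][155:190,222:270],(280,384),interpolation=cv2.INTER_CUBIC)
o[390:600,:280]=cv2.resize(d["frame"][140:195,160:235],(280,210),interpolation=cv2.INTER_CUBIC)
cv2.imwrite("pics/w3.png",o)
E
```

```text
time_s: 9.88
tool_pos: [0.4973, -0.2377, 0.0763]
ee_rot: [[0.202, 0.979, 0.005], [0.979, -0.202, 0.001], [0.002, 0.005, -1.0]]
wrist_force: [5.4, 6.2, 3.4]
width: 0.0137
finger_force: 33.2
```

View pics/w3.png

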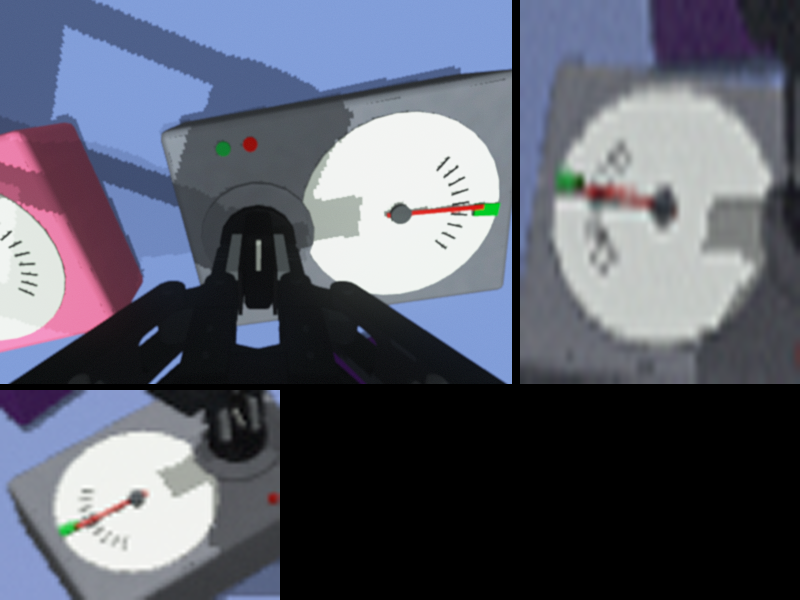

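The needle now reaches the mark: in the wrist view the tip is at (482,207) and the mark centre at (488,209). Measuring what remains.

```bash
cat > nm.py <<'E'
from h import *
def nm(c,box):
    h=cv2.cvtColor(c["frame"],cv2.COLOR_BGR2HSV).astype(int);H,S,V=h[...,0],h[...,1],h[...,2]
    B=np.zeros(H.shape,bool);a,b,x,y=box;B[b:y,a:x]=1
    def pts(m,z):
        v,u=np.nonzero(m&B);return np.array([world(c,p,q,z)[:2] for p,q in zip(u,v)])
    g=pts((H>45)&(H<75)&(S>110),.0555);n=pts(((H<8)|(H>172))&(S>110),.0575)
    hubm=pts((V<110)&(S<90),.059)
    vx,vy,x0,y0=cv2.fitLine(n.astype(np.float32),cv2.DIST_L1,0,1e-6,1e-6).ravel()
    d=np.array([vx,vy]);d*=np.sign(d@(g.mean(0)-n.mean(0)));o=g.mean(0)-[x0,y0]
    print("needle",np.degrees(np.arctan2(d[1],d[0])),"mark cw of line at mark, mm",-1000*(d[0]*o[1]-d[1]*o[0]),"deg",-(d[0]*o[1]-d[1]*o[0])/.05*57.3,len(g),len(n))
E
python3 - <<'E'
from nm import *
import pickle
s,c,d,e=pickle.load(open("w2.pkl","rb"))
nm(c,(380,195,505,225));nm(d,(172,160,203,185));nm(e,(226,165,252,180))
E
```

```text
needle -6.074037 mark cw of line at mark, mm 3.7641934589385886 deg 4.313765703943622 251 343
needle -7.127552 mark cw of line at mark, mm 3.090354520576895 deg 3.5415462805811213 10 13
needle -6.094142 mark cw of line at mark, mm 4.709085305684927 deg 5.396611760314926 5 5
```

```bash
python3 - <<'E'
from nm import *
import pickle
s,c,d,e=pickle.load(open("w2.pkl","rb"))
h=cv2.cvtColor(c["frame"],cv2.COLOR_BGR2HSV).astype(int);H,S,V=[h[...,i] for i in range(3)]
g=(H>45)&(H<75)&(S>110);n=((H<8)|(H>172))&(S>110)
for u in range(462,504,3): print(u,"g",np.nonzero(g[180:240,u])[0]+180,"r",np.nonzero(n[180:240,u])[0]+180)
v,u=np.nonzero(((V<120)&(S<90))[200:228,385:415]);print("hub",u.mean()+385,v.mean()+200)
for u in (390,415,430,445,455): print(u,np.nonzero(n[180:240,u])[0]+180)
E
```

```text
462 g [] r [206 207 208 209 210]
465 g [] r [206 207 208 209]
468 g [] r [206 207 208 209]
471 g [] r [205 206 207 208 209]
474 g [211 212 213 214 215] r [205 206 207 208 209]
477 g [211 212 213 214 215] r [205 206 207 208]
480 g [210 211 212 213 214 215] r [205 206 207 208]
483 g [210 211 212 213 214 215] r []
486 g [203 204 205 206 207 208 209 210 211 212 213 214 215] r []
489 g [204 205 206 207 208 209 210 211 212 213 214 215] r []
492 g [203 204 205 206 207 208 209 210 211 212 213 214] r []
495 g [203 204 205 206 207 208 209 210 211 212 213 214 215] r []
498 g [203 204 205 206 207 208 209 210 211 212 213] r []
501 g [] r []
hub 399.87254901960785 213.0686274509804
390 [213 214 215 216]
415 [210 211 212 213 214]
430 [209 210 211 212]
445 [208 209 210 211]
455 [207 208 209 210 211]
```

```bash
python3 -m creep '[{"x":0,"y":0,"z":0,"spin":0.75},{"x":0,"y":0,"z":0,"spin":0.75},{"x":0,"y":0,"z":0,"spin":0},{"x":0,"y":0,"z":0,"spin":0}]'
python3 - <<'E'
from nm import *
import pickle
s=r.state();c=wristcal(r.capture("wrist"),s);pickle.dump((s,c),open("w3.pkl","wb"))
h=cv2.cvtColor(c["frame"],cv2.COLOR_BGR2HSV).astype(int);H,S,V=[h[...,i] for i in range(3)]
g=(H>45)&(H<75)&(S>110);n=((H<8)|(H>172))&(S>110)
g[:, :380]=0;n[:,:380]=0;n[:160]=0
v,u=np.nonzero(g);print(u.min(),u.max(),v.min(),v.max())
for x in range(410,505,4): print(x,"g",(np.nonzero(g[:,x])[0])[[0,-1]] if g[:,x].any() else 0,"r",(np.nonzero(n[:,x])[0])[[0,-1]] if n[:,x].any() else 0)
E
```

```text
time_s: 10.52
tool_pos: [0.4974, -0.2377, 0.0763]
ee_rot: [[0.303, 0.953, 0.005], [0.953, -0.303, 0.001], [0.002, 0.005, -1.0]]
wrist_force: [5.4, 5.1, 2.8]
width: 0.0131
finger_force: 33.2
475 501 179 194
410 g 0 r 0
414 g 0 r [196 199]
418 g 0 r [195 199]
422 g 0 r [195 198]
426 g 0 r [194 198]
430 g 0 r [193 197]
434 g 0 r [193 197]
438 g 0 r [193 196]
442 g 0 r [192 196]
446 g 0 r [191 195]
450 g 0 r [191 195]
454 g 0 r [190 194]
458 g 0 r [190 194]
462 g 0 r [189 194]
466 g 0 r [189 193]
470 g 0 r [188 192]
474 g 0 r [187 192]
478 g [182 194] r [187 190]
482 g [181 193] r [187 189]
486 g [181 193] r 0
490 g [181 192] r 0
494 g [180 192] r 0
498 g [179 192] r 0
502 g 0 r 0
```

The needle tip now sits on the mark's centre line (row 188 against 187). Releasing, rising and going over to the probe.

```bash
python3 -m creep '[{"x":0,"y":0,"z":0,"spin":0},{"x":0,"y":0,"z":0,"spin":0},{"x":0,"y":0,"z":0,"spin":0},{"x":0,"y":0,"z":-1,"spin":0},{"x":0,"y":0,"z":-1,"spin":0},{"x":0,"y":0,"z":-1,"spin":0},{"x":0,"y":0,"z":-1,"spin":0},{"x":0,"y":0,"z":-1,"spin":0},{"x":0,"y":0,"z":-1,"spin":0},{"x":0,"y":0,"z":-1,"spin":0},{"x":0,"y":0,"z":0,"spin":0}]' 0
python3 - <<'E'
from nm import *
s=r.state();c=wristcal(r.capture("wrist"),s)
h=cv2.cvtColor(c["frame"],cv2.COLOR_BGR2HSV).astype(int);H,S,V=[h[...,i] for i in range(3)]
g=(H>45)&(H<75)&(S>110);v,u=np.nonzero(g);print(len(u),u.min(),u.max(),v.min(),v.max())
n=((H<8)|(H>172))&(S>110);n[:, :300]=0
u0=u[u>300];v0=v[u>300];p=world(c,u0.mean(),v0.mean(),.0555)[:2];print(u0.mean(),v0.mean(),len(u0),p)
for x in range(int(u0.mean())-30,int(u0.mean())+10,2):
  f=lambda m:(np.nonzero(m[v0.min()-30:v0.max()+30,x])[0]+v0.min()-30)
  print(x,f(g),f(n))
E
python3 -m creep '[{"x":0.99,"y":-0.02,"z":0,"spin":0},{"x":0.99,"y":-0.02,"z":0,"spin":0},{"x":0.99,"y":-0.02,"z":0,"spin":0},{"x":0.99,"y":-0.02,"z":0,"spin":0},{"x":0.99,"y":-0.02,"z":0,"spin":0},{"x":0.99,"y":-0.02,"z":0,"spin":0},{"x":0.99,"y":-0.02,"z":0,"spin":0},{"x":0.99,"y":-0.02,"z":0,"spin":0},{"x":0.99,"y":-0.02,"z":0,"spin":0},{"x":0.99,"y":-0.02,"z":0,"spin":0},{"x":0,"y":0,"z":0,"spin":0},{"x":0,"y":0,"z":0,"spin":0}]'
python3 - <<'E'
from h import *
import pickle
s=r.state();c=wristcal(r.capture("wrist"),s);pickle.dump((s,c),open("w4.pkl","wb"))
cv2.imwrite("pics/w4.png",cv2.resize(c["frame"],(800,600),interpolation=cv2.INTER_CUBIC))
E
```

```text
time_s: 11.95
tool_pos: [0.4959, -0.2394, 0.2525]
ee_rot: [[0.304, 0.953, 0.004], [0.953, -0.304, -0.003], [-0.002, 0.005, -1.0]]
wrist_force: [-0.2, 0.4, 0.7]
width: 0.0853
finger_force: 0.0
152 14 380 116 300
375.515625 136.671875 64 [ 0.63341892 -0.25153309]
345 [] [141 142]
347 [] [140 141 142]
349 [] [140 141]
351 [] [140 141]
353 [] [140 141]
355 [] [139 140 141]
357 [] [139 140 141]
359 [] [139 140 141]
361 [] [139 140]
363 [] [138 139 140]
365 [] [138 139]
367 [] [137 138 139]
369 [135 140] [138]
371 [135 140] []
373 [134 135 136 137 138 139 140] []
375 [134 135 136 137 138 139 140] []
377 [134 135 136 137 138 139] []
379 [133 134 135 136 137 138 139] []
381 [] []
383 [] []
time_s: 13.5
tool_pos: [0.565, -0.0018, 0.2487]
ee_rot: [[0.304, 0.953, -0.002], [0.953, -0.304, -0.001], [-0.001, -0.002, -1.0]]
wrist_force: [0.2, -0.7, 0.1]
width: 0.0856
finger_force: 0.0
```

View pics/w4.png

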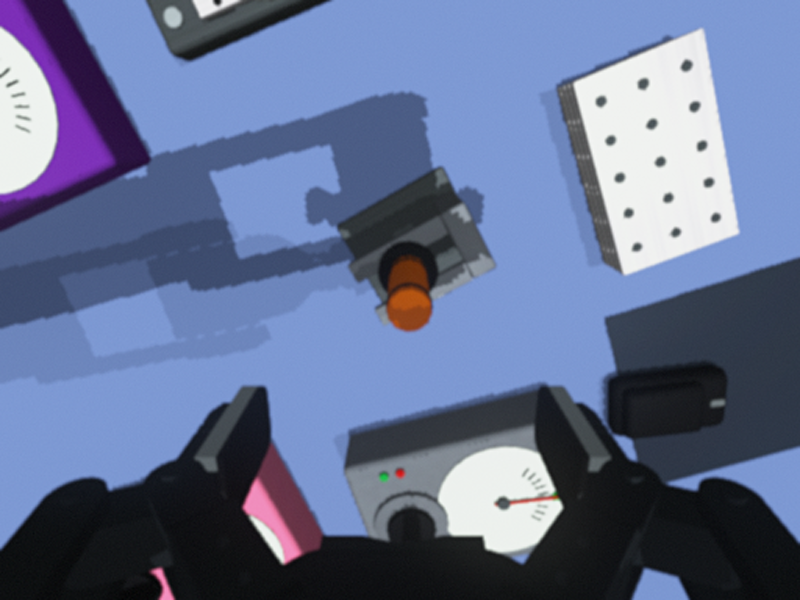

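The needle stays centred after release: green rows 135–140, needle at 138. The wrist view shows the probe top at (409,308), the collar at (408,268), and the fork with its post at the right.

```bash
python3 - <<'E'
from h import *
import pickle
s,c=pickle.load(open("w4.pkl","rb"))
h=cv2.cvtColor(c["frame"],cv2.COLOR_BGR2HSV).astype(int);m=((h[...,0]>4)&(h[...,0]<18)&(h[...,1]>150)).astype(np.uint8)
cs=max(cv2.findContours(m,0,1)[0],key=cv2.contourArea);print("bbox",cv2.boundingRect(cs))
p=world(c,409/1.5625,308/1.5625,.170);print("top",p)
q=world(c,408/1.5625,268/1.5625,.096);print("collar",q)
R=np.array(s["ee_rot"]);print("tool delta mm",1000*R.T@(np.r_[p[:2],0]-np.r_[s["tool_pos"][:2],0]))
A=lambda d:np.degrees(np.arctan2(d[1],d[0]))
P=lambda u,v,z:world(c,u/1.5625,v/1.5625,z)[:2]
print("post dir-90",A(P(435,205,.09)-P(487,278,.09))-90, "base",A(P(440,168,.0)-P(340,232,.0)))
for n,z in(("scene",.17),):
  k=pickle.load(open("d.pkl","rb"))[n]
print(s["joint_pos"])
E
```

```text
bbox (248, 164, 28, 47)
top [ 0.56735326 -0.00232095  0.17      ]
collar [ 0.56789105 -0.00129976  0.096     ]
tool delta mm [ 0.16850776  2.38557524 -0.00506923]
post dir-90 18.91845059043426 base 14.431245716649812
[-1.02944920e-01  1.19917973e-01  1.30082063e+00 -8.80504311e-04
  1.72311187e+00  2.05842114e-01]
```

```bash
python3 -m creep '[{"x":0,"y":0.1,"z":1,"spin":0},{"x":0,"y":0,"z":1,"spin":0},{"x":0,"y":0,"z":1,"spin":0},{"x":0,"y":0,"z":1,"spin":0},{"x":0,"y":0,"z":1,"spin":0},{"x":0,"y":0,"z":0.3,"spin":0},{"x":0,"y":0,"z":0,"spin":0},{"x":0,"y":0,"z":0,"spin":0}]'
python3 -m creep '[{"x":0,"y":0,"z":0,"spin":0},{"x":0,"y":0,"z":0,"spin":0},{"x":0,"y":0,"z":0,"spin":0},{"x":0,"y":0,"z":0,"spin":0},{"x":0,"y":0,"z":0,"spin":0},{"x":0,"y":0,"z":0,"spin":0},{"x":0,"y":0,"z":0,"spin":0}]' 1 40
python3 -m creep '[{"x":0,"y":0,"z":-0.3,"spin":0},{"x":0,"y":0,"z":-0.8,"spin":0},{"x":0,"y":0,"z":-1,"spin":0},{"x":0,"y":0,"z":-1,"spin":0},{"x":0,"y":0,"z":-0.9,"spin":0},{"x":0,"y":0,"z":0,"spin":0},{"x":0,"y":0,"z":0,"spin":0},{"x":0,"y":0,"z":0,"spin":0}]'
python3 - <<'E'
from h import *
print(r.state()["wrist_force"],r.state()["time_s"])
E
```

```text
time_s: 14.55
tool_pos: [0.5688, -0.0023, 0.119]
ee_rot: [[0.304, 0.953, 0.003], [0.953, -0.304, -0.0], [0.0, 0.003, -1.0]]
wrist_force: [0.1, 0.5, 0.2]
width: 0.0851
finger_force: 0.0
time_s: 15.42
tool_pos: [0.5682, -0.002, 0.1178]
ee_rot: [[0.304, 0.953, 0.001], [0.953, -0.304, -0.0], [0.0, 0.001, -1.0]]
wrist_force: [0.6, 0.2, 1.4]
width: 0.0233
finger_force: 39.1
time_s: 16.42
tool_pos: [0.5672, -0.0019, 0.2157]
ee_rot: [[0.304, 0.953, -0.003], [0.953, -0.304, 0.0], [-0.001, -0.003, -1.0]]
wrist_force: [0.5, 0.1, -0.5]
width: 0.023
finger_force: 39.2
[ 0.54029614  0.13512568 -0.50138255] 16.425
```

```bash
python3 -m creep '[{"x":0.94,"y":-0.285,"z":0,"spin":0},{"x":0.94,"y":-0.285,"z":0,"spin":0},{"x":0.94,"y":-0.285,"z":0,"spin":0},{"x":0.94,"y":-0.285,"z":0,"spin":0},{"x":0.94,"y":-0.285,"z":0,"spin":0},{"x":0.94,"y":-0.285,"z":0,"spin":0},{"x":0.94,"y":-0.285,"z":0,"spin":0},{"x":0.94,"y":-0.285,"z":0,"spin":0},{"x":0.94,"y":-0.285,"z":0,"spin":0},{"x":0.94,"y":-0.285,"z":0,"spin":0},{"x":0.94,"y":-0.285,"z":0,"spin":0},{"x":0.94,"y":-0.285,"z":0,"spin":0},{"x":0,"y":0,"z":1,"spin":0},{"x":0,"y":0,"z":1,"spin":0},{"x":0,"y":0,"z":0,"spin":0},{"x":0,"y":0,"z":0,"spin":0},{"x":0,"y":0,"z":0,"spin":0}]'
python3 - <<'E'
from h import *
import pickle
s=r.state();c=wristcal(r.capture("wrist"),s);d=r.capture("scene");e=r.capture("side");pickle.dump((s,c,d,e),open("w5.pkl","wb"))
o=np.zeros((600,800,3),np.uint8);o[:384,:512]=c["frame"]
o[:384,520:800]=cv2.resize(e["frame"][260:356,190:260],(280,384),interpolation=cv2.INTER_CUBIC)
o[390:600,:280]=cv2.resize(d["frame"][270:360,280:400],(280,210),interpolation=cv2.INTER_CUBIC)
cv2.imwrite("pics/w5.png",o)
E
```

```text
time_s: 18.55
tool_pos: [0.573, 0.2931, 0.1695]
ee_rot: [[0.304, 0.953, 0.003], [0.953, -0.304, 0.001], [0.002, 0.002, -1.0]]
wrist_force: [0.3, 0.2, -1.1]
width: 0.0231
finger_force: 39.3
```

View pics/w5.png

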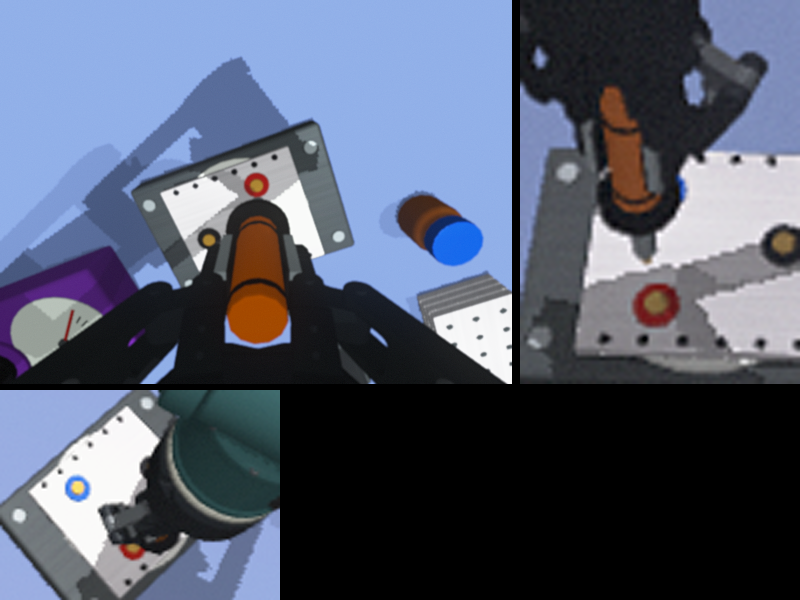

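In the wrist view the red gold centre is at (257,186), black at (209,240), and the probe hides its own pin. In the side crop the pin end is at (648,260) and the red gold at (655,302).

```bash
python3 - <<'E'
from h import *
import pickle
s,c,d,e=pickle.load(open("w5.pkl","rb"))
h=cv2.cvtColor(c["frame"],cv2.COLOR_BGR2HSV).astype(int)
H,S,V=[h[...,i] for i in range(3)];g=((H>12)&(H<32)&(S>80)&(V>90))
for n,b in(("red",(240,170,272,202)),("black",(196,228,222,252))):
    m=np.zeros_like(g);m[b[1]:b[3],b[0]:b[2]]=g[b[1]:b[3],b[0]:b[2]];v,u=np.nonzero(m);u,v=(u.min()+u.max())/2,(v.min()+v.max())/2
    print(n,u,v,world(c,u,v,.046))
h=cv2.cvtColor(e["frame"],cv2.COLOR_BGR2HSV).astype(int)
print("side red",world(e,190+(655.5-520)/4-.4,260+302/4-.4,.046))
for z in(.0845,.0865,.0885):print("side pin",world(e,190+(648-520)/4-.4,260+263/4-.4,z))
E
```

```text
red 256.0 185.0 [0.57010404 0.29026883 0.046     ]
black 208.5 239.5 [0.50739945 0.25031482 0.046     ]
side red [0.57187133 0.28864008 0.046     ]
side pin [0.57289018 0.28939655 0.0845    ]
side pin [0.57256004 0.29058318 0.0865    ]
side pin [0.5722299 0.2917698 0.0885   ]
```

```bash
python3 -m creep '[{"x":-0.1,"y":-0.05,"z":0.6,"spin":0},{"x":0,"y":0,"z":0.5,"spin":0},{"x":0,"y":0,"z":0.3,"spin":0},{"x":0,"y":0,"z":0,"spin":0},{"x":0,"y":0,"z":0,"spin":0}]'
python3 - <<'E'
from h import *
import pickle
e=r.capture("side");pickle.dump(e,open("w6.pkl","wb"));print(r.state()["tool_pos"],r.state()["wrist_force"])
cv2.imwrite("pics/w6.png",cv2.resize(e["frame"][285:350,190:260],(700,600),interpolation=cv2.INTER_CUBIC))
E
```

```text
time_s: 19.32
tool_pos: [0.5705, 0.2908, 0.1328]
ee_rot: [[0.304, 0.953, 0.001], [0.953, -0.304, 0.0], [0.0, 0.0, -1.0]]
wrist_force: [0.3, 0.1, -1.0]
width: 0.0234
finger_force: 39.3
[0.57060688 0.29083487 0.1331397 ] [ 0.29073996 -0.36277551 -0.56355335]
```

View pics/w6.png

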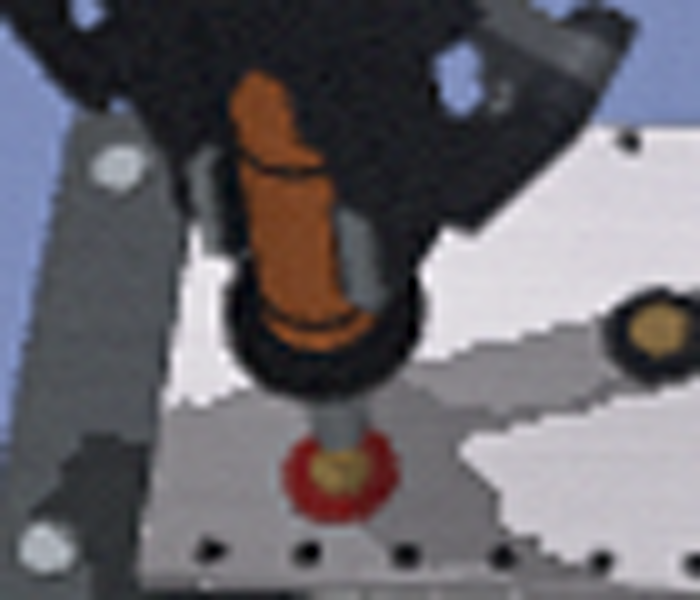

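The pin is right above the red gold button: barrel end at (340,440), gold at (342,472). Press gently.

```bash
python3 -m creep '[{"x":0,"y":0,"z":0.12,"spin":0},{"x":0,"y":0,"z":0.12,"spin":0},{"x":0,"y":0,"z":0,"spin":0}]'; python3 -m creep '[{"x":0,"y":0,"z":0.04,"spin":0},{"x":0,"y":0,"z":0,"spin":0}]'
```

```text
time_s: 19.75
tool_pos: [0.5705, 0.2908, 0.1269]
ee_rot: [[0.304, 0.953, 0.001], [0.953, -0.304, 0.0], [0.001, 0.001, -1.0]]
wrist_force: [-1.1, -0.4, 1.4]
width: 0.023
finger_force: 39.5
time_s: 20.0
tool_pos: [0.5705, 0.2908, 0.1259]
ee_rot: [[0.304, 0.953, 0.001], [0.953, -0.304, 0.0], [0.0, 0.001, -1.0]]
wrist_force: [-0.1, -0.3, 1.8]
width: 0.0232
finger_force: 39.5
```

```bash
python3 -m creep '[{"x":0,"y":0,"z":0,"spin":0},{"x":0,"y":0,"z":-0.6,"spin":0},{"x":0,"y":0,"z":-0.64,"spin":0},{"x":-0.85,"y":0.355,"z":0,"spin":0},{"x":-0.85,"y":0.355,"z":0,"spin":0},{"x":-0.85,"y":0.355,"z":0,"spin":0},{"x":0,"y":0,"z":0,"spin":0},{"x":0,"y":0,"z":0.5,"spin":0},{"x":0,"y":0,"z":0.4,"spin":0},{"x":0,"y":0,"z":0,"spin":0},{"x":0,"y":0,"z":0,"spin":0}]'
python3 - <<'E'
from h import *
e=r.capture("side");print(r.state()["tool_pos"],r.state()["wrist_force"])
cv2.imwrite("pics/w7.png",cv2.resize(e["frame"][255:320,190:260],(700,600),interpolation=cv2.INTER_CUBIC))
E
```

```text
time_s: 21.38
tool_pos: [0.5761, 0.2223, 0.1338]
ee_rot: [[0.303, 0.953, -0.0], [0.953, -0.303, -0.0], [-0.0, -0.0, -1.0]]
wrist_force: [0.3, 0.4, -0.8]
width: 0.0231
finger_force: 39.3
[0.57633363 0.22229949 0.13421343] [ 0.39925226 -0.42538634 -0.37119032]
```

View pics/w7.png

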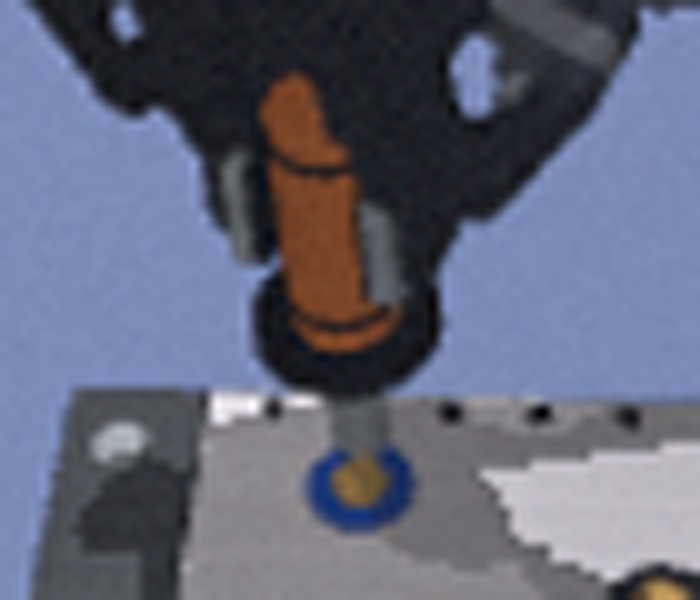

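The pin is over the blue gold: barrel end at (358,455), gold at (360,483). Press.

```bash
python3 -m creep '[{"x":0,"y":0,"z":0.16,"spin":0},{"x":0,"y":0,"z":0.16,"spin":0},{"x":0,"y":0,"z":0,"spin":0},{"x":0,"y":0,"z":0,"spin":0}]'
```

```text
time_s: 21.92
tool_pos: [0.5766, 0.222, 0.1267]
ee_rot: [[0.304, 0.953, 0.001], [0.953, -0.304, 0.0], [0.001, 0.001, -1.0]]
wrist_force: [0.5, -0.3, 1.7]
width: 0.0228
finger_force: 39.5
```

```bash
python3 -m creep '[{"x":0,"y":0,"z":0,"spin":0},{"x":0,"y":0,"z":0,"spin":0},{"x":0,"y":0,"z":-0.6,"spin":0},{"x":0,"y":0,"z":-1,"spin":0},{"x":0,"y":0,"z":-1,"spin":0},{"x":0,"y":0,"z":-1,"spin":0},{"x":-0.96,"y":0.267,"z":0,"spin":0},{"x":-0.96,"y":0.267,"z":0,"spin":0},{"x":-0.96,"y":0.267,"z":0,"spin":0},{"x":-0.96,"y":0.267,"z":0,"spin":0},{"x":-0.96,"y":0.267,"z":0,"spin":0},{"x":-0.96,"y":0.267,"z":0,"spin":0},{"x":-0.96,"y":0.267,"z":0,"spin":0},{"x":-0.96,"y":0.267,"z":0,"spin":0},{"x":-0.96,"y":0.267,"z":0,"spin":0},{"x":0,"y":0,"z":0,"spin":0},{"x":0,"y":0,"z":0,"spin":0},{"x":0,"y":0,"z":0,"spin":0}]'
```

```text
time_s: 24.18
tool_pos: [0.5678, -0.0013, 0.2161]
ee_rot: [[0.303, 0.953, -0.0], [0.953, -0.303, 0.0], [0.0, -0.0, -1.0]]
wrist_force: [0.5, -0.3, -0.5]
width: 0.023
finger_force: 39.4
```

```bash
python3 -m creep '[{"x":-0.03,"y":0,"z":0.8,"spin":0},{"x":0,"y":0,"z":0.8,"spin":0},{"x":0,"y":0,"z":0.6,"spin":0},{"x":0,"y":0,"z":0.6,"spin":0},{"x":0,"y":0,"z":0.6,"spin":0},{"x":0,"y":0,"z":0.3,"spin":0},{"x":0,"y":0,"z":0,"spin":0},{"x":0,"y":0,"z":0,"spin":0}]'; python3 -m creep '[{"x":0,"y":0,"z":0.15,"spin":0},{"x":0,"y":0,"z":0,"spin":0},{"x":0,"y":0,"z":0,"spin":0}]'
```

```text
time_s: 25.18
tool_pos: [0.5681, -0.003, 0.1243]
ee_rot: [[0.304, 0.953, 0.001], [0.953, -0.304, -0.0], [0.0, 0.001, -1.0]]
wrist_force: [-0.1, -1.3, -2.1]
width: 0.0225
finger_force: 39.4
time_s: 25.55
tool_pos: [0.5677, -0.0029, 0.1199]
ee_rot: [[0.304, 0.953, 0.0], [0.953, -0.304, -0.0], [-0.0, 0.0, -1.0]]
wrist_force: [-0.8, -0.6, -0.7]
width: 0.0231
finger_force: 39.4
```

```bash
python3 -m creep '[{"x":0,"y":0,"z":0.07,"spin":0},{"x":0,"y":0,"z":0,"spin":0},{"x":0,"y":0,"z":0,"spin":0}]'
```

```text
time_s: 25.92
tool_pos: [0.5676, -0.0029, 0.118]
ee_rot: [[0.304, 0.953, -0.0], [0.953, -0.304, -0.0], [-0.0, -0.0, -1.0]]
wrist_force: [0.9, 0.0, -1.3]
width: 0.0228
finger_force: 39.4
```

```bash
python3 -m creep '[{"x":0,"y":0,"z":0.03,"spin":0},{"x":0,"y":0,"z":0,"spin":0}]';python3 -m creep '[{"x":0,"y":0,"z":0.02,"spin":0},{"x":0,"y":0,"z":0,"spin":0}]'
```

```text
time_s: 26.18
tool_pos: [0.5677, -0.0029, 0.1178]
ee_rot: [[0.304, 0.953, 0.0], [0.953, -0.304, -0.0], [-0.0, 0.0, -1.0]]
wrist_force: [-1.2, -0.2, 2.3]
width: 0.0232
finger_force: 39.6
time_s: 26.42
tool_pos: [0.5678, -0.0029, 0.1178]
ee_rot: [[0.304, 0.953, 0.001], [0.953, -0.304, -0.0], [0.0, 0.001, -1.0]]
wrist_force: [-1.6, 0.1, 5.2]
width: 0.0234
finger_force: 39.9
```

Contact: the collar rests on the prongs. Release and rise, then check everything.

```bash
python3 -m creep '[{"x":0,"y":0,"z":0,"spin":0},{"x":0,"y":0,"z":0,"spin":0},{"x":0,"y":0,"z":0,"spin":0},{"x":0,"y":0,"z":0,"spin":0},{"x":0,"y":0,"z":0,"spin":0},{"x":0,"y":0,"z":-0.5,"spin":0},{"x":0,"y":0,"z":-1,"spin":0},{"x":0,"y":0,"z":-1,"spin":0},{"x":0,"y":0,"z":-1,"spin":0},{"x":0,"y":0,"z":-1,"spin":0},{"x":0,"y":0,"z":-1,"spin":0},{"x":0,"y":0,"z":-1,"spin":0},{"x":0,"y":0,"z":0,"spin":0},{"x":0,"y":0,"z":0,"spin":0}]' 0
python3 - <<'E'
from h import *
s=r.state();c=wristcal(r.capture("wrist"),s);e=r.capture("side");print(s["wrist_force"])
o=np.zeros((600,800,3),np.uint8);o[:384,:512]=c["frame"]
o[:384,520:800]=cv2.resize(e["frame"][185:260,215:270],(280,384),interpolation=cv2.INTER_CUBIC)
o[390:600,:512]=e["frame"][130:340,:512]
cv2.imwrite("pics/w8.png",o)
E
```

```text
time_s: 28.18
tool_pos: [0.5674, -0.0029, 0.2787]
ee_rot: [[0.304, 0.953, -0.001], [0.953, -0.304, -0.0], [-0.0, -0.001, -1.0]]
wrist_force: [0.4, -0.2, -0.3]
width: 0.0854
finger_force: 0.0
[ 0.41324263 -0.19480547 -0.32179362]
```

View pics/w8.png

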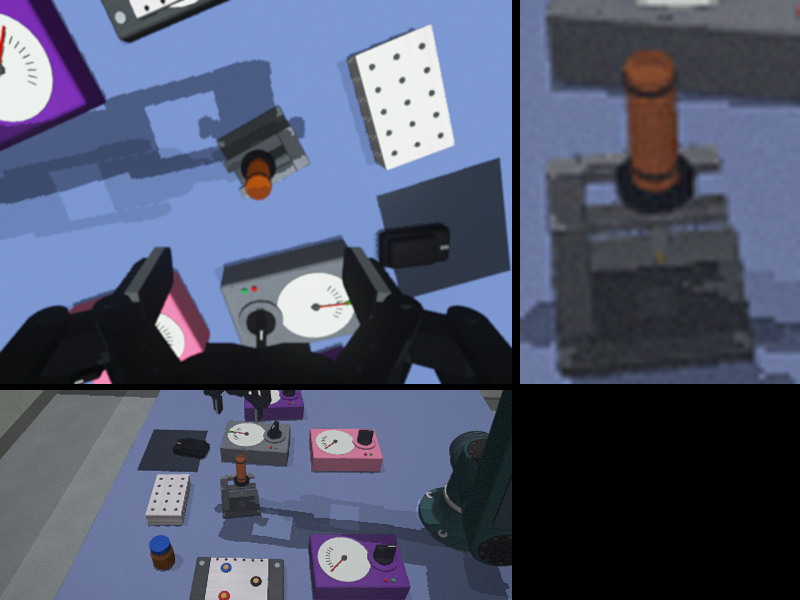

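The probe hangs upright in the fork: top at (258,187) in the wrist view, collar on the prongs at (655,190) in the side crop. The needle is on the mark at (347,303), and the carriers, jar and mouse have not moved.

```bash
python3 -c "
from workcell import r
print(r.sign_off())"
```

```text
the job is handed in; nothing more can be done
None
```

I turned the needle onto the green mark, touched the red then the blue gold centre gently for about 0.6 s each (black untouched), hung the probe upright in its fork, and handed the job in at about 28 s with the carrier stack, jar and mouse where they were; the hand-in returned no verdict.

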